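# Draw out a telescopic scrubbing brush and hold it extended

## Task

Get the telescopic scrubbing brush ready for the deep pots: first push down on the top of its handle until the brush head sits fully home in its drying dock, then press in the red button on the side of the handle and draw the handle straight up past the first stop to the second stop, so that both tube sections are fully out. Keep the brush head seated in the dock, do not knock the mug, salt shaker or ramekin about, and finish still holding the handle at full length: the tubes slide back down if let go.

Things in the scene. Friction and masses are not known exactly. Their poses are not given: they have to be found in the camera images.
- dock: Grey round drying dock fixed to the table, yaw varies: foot 93 mm in diameter, neck 70 mm in diameter, flat rim 50 mm high. Origin at the centre of its underside, z up. The brush stands upright in it on the dock's z axis, and the brush's button side faces the dock's -x axis. The dock cannot be moved.
- dock_rim (a point): Centre of the dock's rim, 50 mm above the table.
- handle: Blue upright grip with a black top at the upper end of the brush, 30 (x) by 28 (y) by 64 mm high. Origin at the centre of its underside, on the tube axis; axes parallel to the dock's. Red button on its -x face. With the head home and the tubes pushed in, its underside is 150.5 mm and its top 214.5 mm above the table. Below it: a black collar, 33 mm in diameter, 22 mm high, then the tube, 25 mm in diameter.
- handle_top (a point): Centre of the handle's flat top, 64 mm above the handle's origin; the place to push down.
- button_face (a point): Centre of the red button's outer face (16 mm wide, 26 mm high), 34 mm above the handle's underside and 20 mm from the tube axis: it stands 5 mm proud of the -x face. With one finger on it and the other on the ribbed +x face opposite, the grasp along the handle's x axis closes from 35 to 30 mm, centred on the tube axis once the button is in.
- brush_seat (a joint): How far the brush head (blue flange, 64 mm in diameter) stands up out of the dock, in m: 0 fully home (flange on the grey rim), starts 0.007 to 0.014 (a white neck shows in the gap), at most 0.030. Stiff push fit: about 10 N down moves it in, about 19 N of upward pull draws it out again; it stays where it is left. The whole brush weighs 0.5 kg.
- mid_tube (a joint): Travel of the thicker tube section (21 mm in diameter) out of the outer tube, in m: 0 pushed in, 0.050 at its stop (the second stop; a green band at its foot then shows). It follows only after the thinner section has reached its stop. Falls back by its own weight.
- inner_tube (a joint): Travel of the thinner tube section (16 mm in diameter, carries the handle) out of the thicker one, in m: 0 pushed in, 0.050 at its stop (the first stop; a green band at its foot then shows). The handle rises 0.100 in all to the second stop. Lifting the sections and handle takes about 2 to 3 N; they fall back by their own weight.
- release_button (a joint): How far the red button is pressed, in m: 0 out, 0.005 fully in (about 6 N, springs back). Until it is pressed more than about 0.003 a hook locks the pushed-in handle to the outer tube, so that pulling would draw the whole brush out of the dock. Once the handle has risen 10 mm the lock no longer acts.
- mug: Blue and white mug, 78 by 112 mm with its handle, 92 mm high, a bystander. Origin at the centre of its underside.
- salt_shaker: Glass salt shaker with a grey top, 44 mm in diameter, 90 mm high, a bystander. Origin at the centre of its underside.
- ramekin: White ramekin, 69 mm in diameter, 42 mm high, a bystander. Origin at the centre of its underside.
Not all that is in view belongs to the job. What is shaped like the dock but yellow is not meant.

How it is judged:
By the outcome, as a careful person would: the job done as asked, in the order asked, and still so for the second after the job is handed in, while the arm keeps its last pose, push and grip.
It also fails if it takes over 40 s, if anything falls off the work surface, if the arm or the gripper's body presses on something with over 40 N, if the wrist force passes 120 N, or if a joint passes its speed limit or range.

## Robot

A 6-joint arm with a two-finger parallel gripper is mounted at the origin on the work surface; the furniture and walls round the work are solid. World frame = base frame: x ahead of the robot, y to its left, z up, the work surface at z = 0. Lengths are in m, angles in degrees, forces in N, time in s.
With the tool pointing down it reaches from about 0.3 to 0.75 m from the base axis. Payload 8.5 kg.
Tool frame: the origin (TCP) lies between the finger pads; the fingertips stand 25 mm ahead of it and the grasp point (between the pads) lies 6 mm ahead of it; x points along the fingers, y is the direction in which the jaws open and shut, and the axes are right-handed (so a half turn about x gives the same grasp; the last joint's range is limited). The gripper opens to 85 mm and grips with 20 to 120 N. Pads are 22 mm wide; open, the fingers measure 114 mm over their backs; the gripper's body (76 mm by 85 mm) begins 54 mm behind the grasp point. The pads swing forward as they close: fully open they stand 13 mm farther back than shut.
Start: joints at [52.867, 21.807, 74.336, -0, 83.858, -12.336], TCP at [0.231, 0.499, 0.256] pointing down, gripper open.
Joint ranges: [-178.18, 178.18], [-50.72, 133.34], [12.68, 142.11], [-81.47, 261.47], [9.98, 163.14], [-165.26, 165.26]. Speed limits (degrees/s): [136.94, 136.94, 180, 180, 180, 180].

## Interface

Orientations are given as a 3x3 rotation matrix whose columns are the frame's x, y, z axes.
In Python, from rig import sensors, get_image, workorder gives the robot as it stands.
- The arm moves only by the tool arm_command, never from a script. Its argument "plan" is a list that holds one entry, the list of rows, each a list of 6 numbers: the shift along the tool's x, y, z in units of 25 mm (1.0 is 25 mm), then the turn, a rotation vector about the tool's x, y, z in units of 6 degrees (1.0 is 6 degrees). In form: [[[dx, dy, dz, ax, ay, az], ...]]. A call has 1 to 10 rows; each row is the pose to reach, as a shift and turn from the pose commanded when the call began, along the tool's axes at that moment; what a row does not reach only later rows make up. A row lasts 1/10 s, in which the tool goes at most 50 mm and 8.59 degrees, less where a joint would pass 70% of its speed; a pose out of reach is approached as far as the arm can. A call with a gripper value outside its range is refused whole. "jaw" is the closure, from 0 (fully open) to 1 (shut), set as the call begins (left out, the last holds). The fingers move at their own pace and stop on an object; "newtons" is the grip in N (left out, the last holds). Time passes only in rows, so rows that repeat a pose let the fingers close. It gives the time, the measured TCP pose, the force and the opening at its end, in the units of the state.
- sensors.observe(): the state, without advancing time (a new reading comes with each control period).
- get_image(name): name is "scene" or "top" or "wrist"; returns a dict with "img" (400x640x3 uint8, red, green, blue), "fx", "fy", "cx", "cy" (pixels), "T" (4x4, takes a point from camera to world coordinates). Camera axes: x right, y up, looking along -z (the intrinsics and any distortion apply to the point x, -y, -z); pixel columns grow to the right and rows downward; lengths in m; the calibration is good to about 2 mm. A picture is of the moment at which its call begins. There is no depth.
- workorder.close_job(): hands the job in, once; it reports no verdict.
The state is a dict: "time_s": time; "q": joint angles; "qvel": joint speeds; "joint_efforts": joint torques, N m; "position": TCP position; "tool_rot": TCP orientation; "ft_force": force on the tool from outside, world axes, zero at the start; "wrist_torque": the same for the moment, N m; "grip_width": finger opening in m.
Only numpy, scipy, OpenCV 4.12 (cv2) and the standard library are available. Lean on these libraries where they do the work, as an engineer would, in place of code of your own. Each camera call takes 0.05 s, during which the arm holds its last target. There are 200 camera calls.

## Working session

There is one attempt and no reset: what is moved stays moved. The work goes in short steps, Python scripts to look and compute and a tool call to move; the robot and the scene stay as the last step left them, time stands still between calls to the robot, and variables do not carry over. Pictures are saved under pics/ and viewed, about 8 in all and at most 12, crops included, and the job is handed in when it is done.

Besides the shell and the picture viewer there is one more tool, called after ">>>" as name([rows], argument=value, ...), one row to a line, values as JSON. arm_command: Moves the arm, as the interface text tells. Its arguments: {"type":"object","properties":{"plan":{"type":"array","items":{"type":"array","items":{"type":"array","items":{"type":"number"}}}},"jaw":{"type":"number"},"newtons":{"type":"number"}},"required":["plan"]}

```bash
mkdir -p pics; ls; cat > h.py <<'E'
import numpy as np, cv2
from rig import sensors, get_image, workorder
def snap(n,f):
    d=get_image(n); cv2.imwrite('pics/'+f,d['img'][:,:,::-1]); np.savez('pics/'+f+'.npz',**{k:np.array(v) for k,v in d.items()}); return d
def ray(d,u,v):
    p=np.array([(u-d['cx'])/d['fx'],-(v-d['cy'])/d['fy'],-1.]); T=np.array(d['T']); return T[:3,3],T[:3,:3]@p
def onz(d,u,v,z):
    o,r=ray(d,u,v); return o+r*(z-o[2])/r[2]
def proj(d,P):
    T=np.array(d['T']); c=T[:3,:3].T@(np.array(P)-T[:3,3]); return d['cx']-d['fx']*c[0]/c[2], d['cy']+d['fy']*c[1]/c[2]
E
python3 - <<'E'
from h import *
a=snap('scene','s0.png');b=snap('top','t0.png')
print({k:v for k,v in a.items() if k!='img'},{k:v for k,v in b.items() if k!='img'})
print(sensors.observe())
E
```

```text
pics
{'fx': 369.9544955877669, 'fy': 369.9544955877669, 'cx': 315.5646580275282, 'cy': 200.38459682360448, 'T': array([[ 0.42120482,  0.69645608, -0.58097799, -0.07430666],
       [-0.90694008,  0.32823293, -0.26405082, -0.353741  ],
       [ 0.00679631,  0.6381317 ,  0.76989723,  0.86006128],
       [ 0.        ,  0.        ,  0.        ,  1.        ]])} {'fx': 464.1098106849193, 'fy': 464.1098106849193, 'cx': 323.75584578812874, 'cy': 201.72718990153035, 'T': array([[ 0.00946965,  0.99249198, -0.12194257,  0.32221341],
       [-0.99986548,  0.01103134,  0.012138  , -0.11527242],
       [ 0.01339206,  0.12181123,  0.99246294,  1.12537677],
       [ 0.        ,  0.        ,  0.        ,  1.        ]])}
{'time_s': 0.1, 'q': array([ 5.28674761e+01,  2.18348153e+01,  7.43793166e+01,  2.48161028e-04,
        8.38583931e+01, -1.23360787e+01]), 'qvel': array([ 0.08828039, -0.0434736 , -0.12582225,  0.00616985,  0.01787282,
        0.04003773]), 'joint_efforts': array([ 4.42170975e-03, -4.49218583e+01, -2.31656331e+01, -1.00026084e-04,
        3.67677771e-03, -5.71411556e-05]), 'position': array([0.2305253 , 0.49909716, 0.25580164]), 'tool_rot': array([[-7.67546681e-04,  4.19395710e-01,  9.07803200e-01],
       [-1.00654834e-03,  9.07802683e-01, -4.19396322e-01],
       [-9.99999199e-01, -1.23565406e-03, -2.74638881e-04]]), 'ft_force': array([-0.17956652, -0.04610593, -0.24389881]), 'wrist_torque': array([-0.06852985,  0.06701225, -0.01133755]), 'grip_width': 0.08492811209326027}
```

View pics/s0.png

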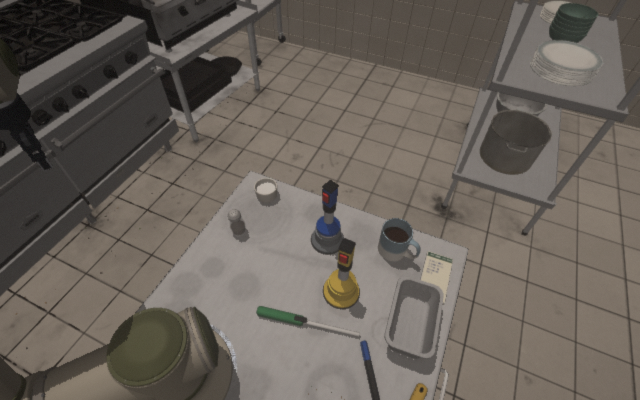

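View pics/t0.png

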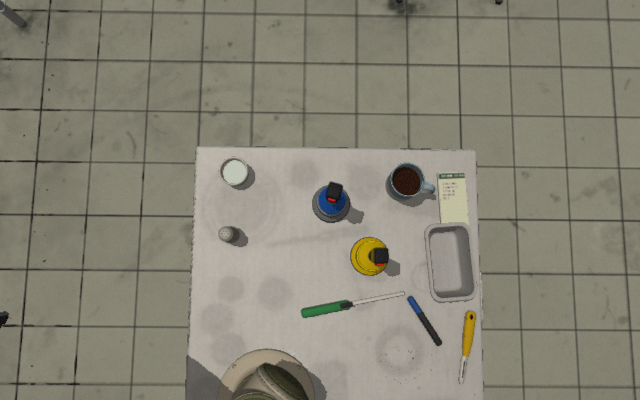

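Two candidates look like the brush. One is the blue-flanged brush in the grey dock, at scene (329,215) and top (332,200). The other is the yellow one, at scene (343,275) and top (370,256), which is a decoy. I choose the grey dock with the blue flange. The salt shaker is at top (228,234), the ramekin at (234,172) and the mug at (405,181). Next I take a close crop and measure.

```bash
python3 - <<'E'
from h import *
L=lambda f:{k:v for k,v in np.load('pics/'+f+'.npz').items()}
a=L('s0.png');b=L('t0.png')
A=cv2.resize(a['img'][170:315,285:385],None,fx=4,fy=4,interpolation=2)
B=cv2.resize(b['img'][165:285,305:405],None,fx=4,fy=4,interpolation=2)
B=cv2.copyMakeBorder(B,0,A.shape[0]-B.shape[0],0,0,0)
cv2.imwrite('pics/c0.png',np.hstack([A,B])[:,:,::-1])
for n,d,bx in (('s',a,(300,360,175,255)),('t',b,(305,360,170,230))):
    im=d['img'];h=cv2.cvtColor(im,cv2.COLOR_RGB2HSV);x0,x1,y0,y1=bx
    H=h[y0:y1,x0:x1].astype(int)
    for nm,m in (('blue',(H[...,0]>100)&(H[...,0]<130)&(H[...,1]>120)&(H[...,2]>50)),('black',(H[...,2]<45)),('red',((H[...,0]<8)|(H[...,0]>172))&(H[...,1]>130)&(H[...,2]>60))):
        k,l,s,c=cv2.connectedComponentsWithStats(m.astype('uint8'))
        for i in range(1,k):
            if s[i,4]>8: print(n,nm,s[i,:2]+[x0,y0],s[i,2:],c[i]+[x0,y0])
E
```

```text
s blue [317 218] [ 13  17 128] [322.3984375 226.8828125]
s blue [335 219] [ 4  6 13] [336.53846154 221.69230769]
s black [324 183] [14 10 48] [330.77083333 187.64583333]
s black [324 205] [11  7 49] [329.14285714 208.63265306]
s red [323 192] [ 6 10 38] [325.13157895 196.76315789]
t blue [318 188] [ 28  26 374] [330.86363636 202.87165775]
t black [326 183] [ 16  20 202] [334.11881188 191.14851485]
t red [328 198] [ 8  5 28] [331.35714286 199.85714286]
```

View pics/c0.png

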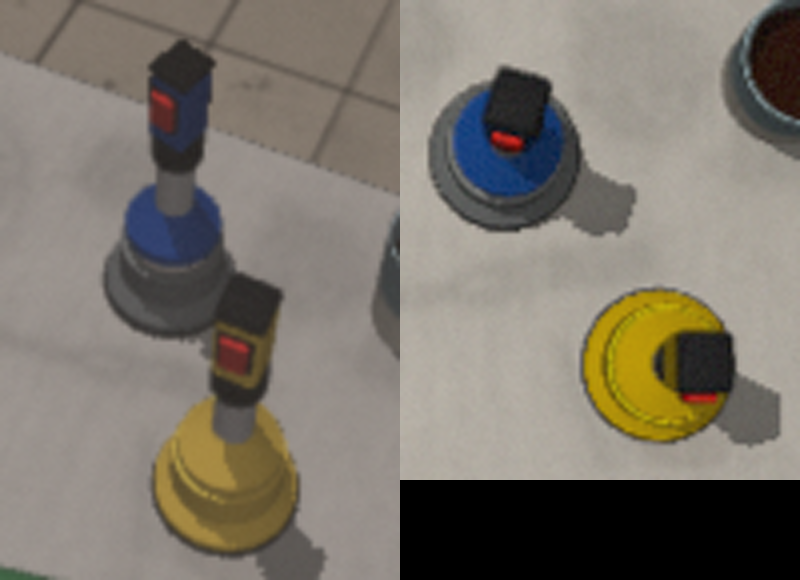

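```bash
python3 - <<'E'
from h import *
L=lambda f:{k:v for k,v in np.load('pics/'+f+'.npz').items()}
a=L('s0.png');b=L('t0.png')
def tri(p,q):
    o1,r1=ray(a,*p);o2,r2=ray(b,*q)
    s=np.linalg.lstsq(np.c_[r1,-r2],o2-o1,rcond=None)[0]
    A=o1+s[0]*r1;B=o2+s[1]*r2;return (A+B)/2,np.linalg.norm(A-B)
print('top',tri((330.5,186.3),(334.3,190)))
print('button',tri((325.1,196.8),(331.6,199.9)))
# flange ellipse in top view
print('flange z.065',onz(b,331.4,202,.065))
print('foot left/right', onz(b,312,204,0.005),onz(b,350,204,0.005),onz(b,331,222.5,0.003))
# top edges direction at z=.225
for p in ((305+97/4,165+67/4),(305+152/4,165+81/4)): print(onz(b,*p,.225))
for n,p,z in (('mug',(405,181),.092),('salt',(228,234),.09),('ram',(234,172),.042),('yel',(370,256),.06),('yeltop',(382,255),.22)): print(n,onz(b,*p,z))
E
```

```text
top (array([ 0.45693607, -0.14806234,  0.22507212]), np.float64(0.002971535345581062))
button (array([ 0.43984811, -0.14315299,  0.20349924]), np.float64(0.0021066590249605743))
flange z.065 [ 0.45206328 -0.14584782  0.065     ]
foot left/right [ 0.45399075 -0.1004591   0.005     ] [ 0.45501179 -0.19287521  0.005     ] [ 0.40958664 -0.14703937  0.003     ]
[ 0.47251831 -0.13670829  0.225     ]
[ 0.46587088 -0.16377968  0.225     ]
mug [ 0.49844337 -0.31118017  0.092     ]
salt [0.37479619 0.08422033 0.09      ]
ram [0.52378047 0.08437837 0.042     ]
yel [ 0.32944525 -0.23507503  0.06      ]
yeltop [ 0.33051046 -0.24041839  0.22      ]
```

I measure the brush axis at (0.455, -0.147), x-axis yaw about -14.5°, and top z of about 0.225, so it stands roughly 10 mm out. That agrees with the given sizes. The tool now goes above it, closed and turned to the grasp yaw.

>>> arm_command([
  [[-2.5,-5,5,0,3.3,0],[-2.5,-5,5,3.3,0,0],[-2.5,-10,9.5,6.6,0,0],[-2.5,-10,9.5,6.6,0,0],[-2.5,-10,9.5,6.6,0,0],[-2.5,-10,9.5,6.6,0,0],[-2.5,-10,9.5,6.6,0,0],[-2.5,-10,9.5,6.6,0,0],[-2.5,-10,9.5,6.6,0,0],[-2.5,-10,9.5,6.6,0,0]],
], jaw=1, newtons=40)

```text
time_s: 1.1
position: [0.341, 0.1734, 0.3186]
tool_rot: [[-0.001, 0.901, 0.433], [0.0, 0.433, -0.901], [-1.0, -0.001, -0.0]]
ft_force: [-0.7, 0.1, -0.2]
grip_width: -0.0
```

>>> arm_command([
  [[0,-1.4,13.5,6.7,0,0],[0,-1.4,13.5,6.7,0,0],[0,-1.4,13.5,6.7,0,0],[0,-1.4,13.5,6.7,0,0],[0,-1.4,13.5,6.7,0,0],[0,-1.4,13.5,6.7,0,0],[0,-1.4,13.5,6.7,0,0],[0,-1.4,13.5,6.7,0,0],[0,-1.4,13.5,6.7,0,0]],
])

```text
time_s: 2.0
position: [0.4562, -0.1456, 0.3181]
tool_rot: [[-0.001, 0.968, -0.251], [0.001, -0.251, -0.968], [-1.0, -0.002, -0.001]]
ft_force: [0.6, 0.4, 1.0]
grip_width: 0.0001
```

```bash
python3 - <<'E'
from h import *
a=snap('wrist','w0.png'); s=sensors.observe();print(s['position'],s['tool_rot'],s['ft_force']);print(a['T'],a['fx'],a['cx'],a['cy'])
for P in ((.455,-.147,.225),(.455,-.147,.06)): print(proj(a,P))
E
```

```text
[ 0.45590355 -0.1450305   0.31848471] [[-7.97593868e-04  9.68310539e-01 -2.49748003e-01]
 [ 8.88128753e-04 -2.49747298e-01 -9.68310642e-01]
 [-9.99999288e-01 -9.94127012e-04 -6.60787518e-04]] [-0.24206551  0.16732046  0.05678914]
[[ 0.9680042   0.23683984  0.08291415  0.47780301]
 [-0.2509309   0.91526254  0.3151637  -0.06593711]
 [-0.0012449  -0.32588551  0.94540842  0.43505619]
 [ 0.          0.          0.          1.        ]] 329.07508583427506 318.6869588204812 206.66283205915974
(np.float64(316.5457213748557), np.float64(222.88194638539767))
(np.float64(317.59700468297336), np.float64(169.9402472879196))
```

View pics/w0.png

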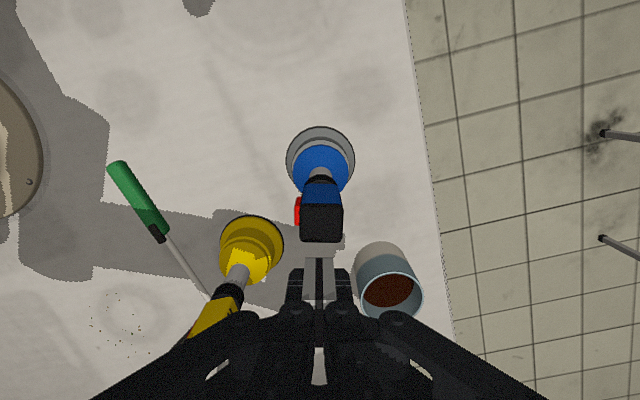

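The wrist view shows the handle's black top at about (321,223), red button on its left (297,211), and its edges aligned with the jaws. I refine the top centre from a black mask.

```bash
python3 - <<'E'
from h import *
a={k:v for k,v in np.load('pics/w0.png.npz').items()}
im=a['img'].astype(int)
sub=im[195:255,285:360]; m=(sub.max(2)<45).astype('uint8')
k,l,s,c=cv2.connectedComponentsWithStats(m)
i=1+np.argmax(s[1:,4]);print(s[i],c[i]+[285,195])
for y in range(0,60,4):
    xs=np.where(l[y]==i)[0]
    if len(xs):print(y+195,xs.min()+285,xs.max()+285)
for p in ((321,223),(300,206),(342.5,205),(301,240),(342.5,240)): print(onz(a,*p,.225))
E
cat > /dev/null
```

```text
[  15    4   43   44 1637] [320.74893097 222.38057422]
199 301 301
203 300 317
207 301 341
211 300 342
215 300 342
219 300 342
223 300 342
227 300 342
231 300 341
235 300 341
239 301 340
[ 0.45794022 -0.14785075  0.225     ]
[ 0.44729216 -0.13234519  0.225     ]
[ 0.47521504 -0.13883497  0.225     ]
[ 0.44120944 -0.15674415  0.225     ]
[ 0.46931794 -0.16401332  0.225     ]
```

>>> arm_command([
  [[0.5,0.08,0.06,0,0,0],[1.2,0.08,0.06,0,0,0],[1.9,0.08,0.06,0,0,0],[2.3,0.08,0.06,0,0,0],[2.5,0.08,0.06,0,0,0],[2.5,0.08,0.06,0,0,0],[2.5,0.08,0.06,0,0,0]],
])

```text
time_s: 2.75
position: [0.4575, -0.1485, 0.257]
tool_rot: [[0.001, 0.968, -0.252], [-0.001, -0.252, -0.968], [-1.0, 0.001, 0.0]]
ft_force: [0.8, 0.5, -0.2]
grip_width: -0.0001
```

>>> arm_command([
  [[0.08,0,0,0,0,0],[0.16,0,0,0,0,0],[0.24,0,0,0,0,0],[0.32,0,0,0,0,0],[0.32,0,0,0,0,0]],
])

```text
time_s: 3.25
position: [0.4575, -0.1489, 0.2492]
tool_rot: [[0.002, 0.968, -0.252], [-0.001, -0.252, -0.968], [-1.0, 0.002, 0.001]]
ft_force: [-0.4, 0.6, 7.2]
grip_width: 0.0
```

>>> arm_command([
  [[0.06,0,0,0,0,0],[0.12,0,0,0,0,0],[0.18,0,0,0,0,0],[0.24,0,0,0,0,0],[0.3,0,0,0,0,0],[0.3,0,0,0,0,0]],
])

```text
time_s: 3.85
position: [0.4575, -0.149, 0.2418]
tool_rot: [[0.002, 0.968, -0.252], [-0.001, -0.252, -0.968], [-1.0, 0.002, 0.001]]
ft_force: [-0.7, 0.2, 7.2]
grip_width: 0.0001
```

>>> arm_command([
  [[0.04,0,0,0,0,0],[0.08,0,0,0,0,0],[0.12,0,0,0,0,0],[0.12,0,0,0,0,0]],
])

```text
time_s: 4.25
position: [0.4577, -0.149, 0.2393]
tool_rot: [[0.003, 0.968, -0.252], [-0.002, -0.252, -0.968], [-1.0, 0.003, 0.001]]
ft_force: [-2.8, 1.2, 12.1]
grip_width: 0.0
```

Force is rising at the expected height, so I press a little further to confirm the head bottoms out.

>>> arm_command([
  [[0.03,0,0,0,0,0],[0.06,0,0,0,0,0],[0.06,0,0,0,0,0]],
])

```text
time_s: 4.55
position: [0.458, -0.1492, 0.2391]
tool_rot: [[0.005, 0.968, -0.252], [-0.003, -0.252, -0.968], [-1.0, 0.005, 0.002]]
ft_force: [-3.4, 1.4, 21.3]
grip_width: -0.0001
```

>>> arm_command([
  [[0.03,0,0,0,0,0],[0.06,0,0,0,0,0],[0.06,0,0,0,0,0]],
])

```text
time_s: 4.85
position: [0.4584, -0.1494, 0.2389]
tool_rot: [[0.007, 0.968, -0.252], [-0.004, -0.252, -0.968], [-1.0, 0.008, 0.003]]
ft_force: [-5.6, 3.7, 30.5]
grip_width: 0.0003
```

Bottomed: 30 N with no further travel, tip at z = 0.214 against the expected 0.2145. Now I raise, open and look.

>>> arm_command([
  [[-0.5,0,0,0,0,0],[-1.2,0,0,0,0,0],[-2,0,0,0,0,0],[-2.4,0,0,0,0,0],[-2.4,0,0,0,0,0]],
])

```text
time_s: 5.35
position: [0.4575, -0.1489, 0.2957]
tool_rot: [[0.002, 0.968, -0.252], [-0.001, -0.252, -0.968], [-1.0, 0.002, 0.001]]
ft_force: [0.3, 0.1, -0.7]
grip_width: -0.0002
```

>>> arm_command([
  [[0,0,0,0,0,0],[0,0,0,0,0,0],[0,0,0,0,0,0],[0,0,0,0,0,0],[0,0,0,0,0,0],[0,0,0,0,0,0],[0,0,0,0,0,0]],
], jaw=0)

```text
time_s: 6.05
position: [0.4573, -0.1487, 0.2948]
tool_rot: [[0.0, 0.968, -0.252], [-0.0, -0.252, -0.968], [-1.0, 0.0, 0.0]]
ft_force: [-0.6, 0.6, 0.0]
grip_width: 0.0854
```

```bash
python3 - <<'E'
from h import *
a=snap('wrist','w1.png'); b=snap('scene','s1.png');s=sensors.observe();print(s['position'],s['ft_force'],s['grip_width'])
W=cv2.resize(a['img'][110:310,240:440],None,fx=2,fy=2); S=cv2.resize(b['img'][170:270,290:390],None,fx=4,fy=4,interpolation=2)
cv2.imwrite('pics/c1.png',np.hstack([W,S])[:,:,::-1])
im=a['img'].astype(int);x0,y0=280,170;sub=im[y0:290,x0:370]; m=(sub.max(2)<45).astype('uint8')
k,l,st,c=cv2.connectedComponentsWithStats(m)
for i in range(1,k):
    if st[i,4]>200: print(st[i]+[x0,y0,0,0,0],c[i]+[x0,y0],onz(a,*(c[i]+[x0,y0]),.2145))
print(proj(a,(.4575,-.1475,.2145)))
E
```

```text
[ 0.45726034 -0.14873391  0.2948409 ] [ 0.02115134 -0.23708784  0.14604656] 0.0851097391367168
[302 174  33  11 211] [318.21800948 179.53080569] [ 0.46590596 -0.11770544  0.2145    ]
[ 296  203   46   43 1815] [318.16033058 224.55922865] [ 0.45830191 -0.14665217  0.2145    ]
(np.float64(317.2927787488999), np.float64(226.02507708586296))
```

View pics/c1.png

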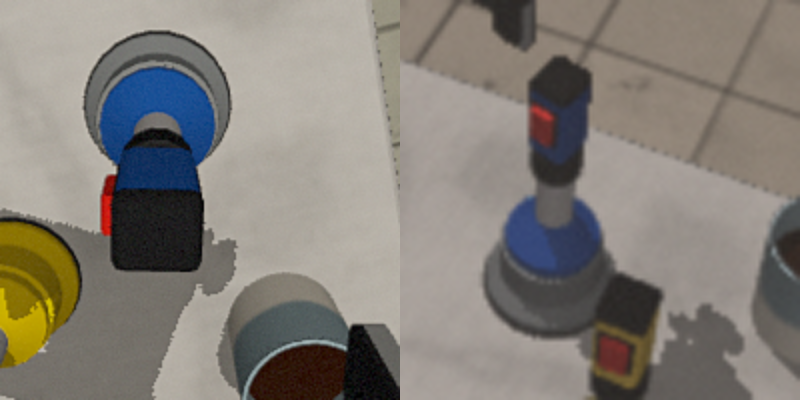

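The head is home: blue flange on the grey rim with no white gap. The handle is still upright and the jaws straddle it. I descend and grip on the button.

>>> arm_command([
  [[0.8,0,-0.06,0,0,0],[1.6,0,-0.06,0,0,0],[2.4,0,-0.06,0,0,0],[3.2,0,-0.06,0,0,0],[3.8,0,-0.06,0,0,0],[4.2,0,-0.06,0,0,0],[4.2,0,-0.06,0,0,0],[4.2,0,-0.06,0,0,0]],
])

```text
time_s: 6.95
position: [0.4579, -0.1474, 0.1903]
tool_rot: [[0.001, 0.968, -0.252], [-0.0, -0.252, -0.968], [-1.0, 0.001, 0.0]]
ft_force: [-0.3, -0.4, 0.0]
grip_width: 0.0854
```

>>> arm_command([
  [[0,0,0,0,0,0],[0,0,0,0,0,0],[0,0,0,0,0,0],[0,0,0,0,0,0],[0,0,0,0,0,0],[0,0,0,0,0,0],[0,0,0,0,0,0],[0,0,0,0,0,0]],
], jaw=1, newtons=50)

```text
time_s: 7.75
position: [0.4575, -0.1473, 0.1902]
tool_rot: [[-0.0, 0.968, -0.252], [-0.0, -0.252, -0.968], [-1.0, -0.0, 0.0]]
ft_force: [-3.4, 0.6, 5.5]
grip_width: 0.0295
```

Grip width is 29.5 mm, so the button is fully in. I lift gently first.

>>> arm_command([
  [[-0.1,0,0,0,0,0],[-0.2,0,0,0,0,0],[-0.3,0,0,0,0,0],[-0.4,0,0,0,0,0],[-0.4,0,0,0,0,0]],
])

```text
time_s: 8.25
position: [0.4575, -0.1472, 0.2]
tool_rot: [[-0.0, 0.968, -0.252], [0.0, -0.252, -0.968], [-1.0, -0.0, -0.0]]
ft_force: [-1.5, 0.3, -1.6]
grip_width: 0.0292
```

>>> arm_command([
  [[-0.4,0,0,0,0,0],[-0.8,0,0,0,0,0],[-1.2,0,0,0,0,0],[-1.6,0,0,0,0,0],[-2.0,0,0,0,0,0],[-2.4,0,0,0,0,0],[-2.8,0,0,0,0,0],[-3.1,0,0,0,0,0],[-3.3,0,0,0,0,0],[-3.4,0,0,0,0,0]],
])

```text
time_s: 9.25
position: [0.4576, -0.1473, 0.2852]
tool_rot: [[-0.0, 0.968, -0.252], [-0.0, -0.252, -0.968], [-1.0, -0.0, 0.0]]
ft_force: [-1.7, 0.6, -3.0]
grip_width: 0.0293
```

>>> arm_command([
  [[-0.05,0,0,0,0,0],[-0.1,0,0,0,0,0],[-0.1,0,0,0,0,0]],
])

```text
time_s: 9.55
position: [0.4576, -0.1473, 0.2873]
tool_rot: [[-0.0, 0.968, -0.252], [0.0, -0.252, -0.968], [-1.0, -0.0, -0.0]]
ft_force: [-2.5, 0.3, -2.8]
grip_width: 0.0291
```

>>> arm_command([
  [[-0.04,0,0,0,0,0],[-0.08,0,0,0,0,0],[-0.08,0,0,0,0,0]],
])

```text
time_s: 9.85
position: [0.4576, -0.1473, 0.2894]
tool_rot: [[-0.0, 0.968, -0.252], [-0.0, -0.252, -0.968], [-1.0, -0.0, 0.0]]
ft_force: [-3.2, 0.2, -3.1]
grip_width: 0.0292
```

>>> arm_command([
  [[-0.02,0,0,0,0,0],[-0.03,0,0,0,0,0],[-0.03,0,0,0,0,0]],
])

```text
time_s: 10.15
position: [0.4576, -0.1473, 0.2901]
tool_rot: [[-0.0, 0.968, -0.252], [-0.0, -0.252, -0.968], [-1.0, -0.0, 0.0]]
ft_force: [-3.6, 0.4, -2.1]
grip_width: 0.0294
```

>>> arm_command([
  [[-0.02,0,0,0,0,0],[-0.02,0,0,0,0,0]],
])

```text
time_s: 10.35
position: [0.4576, -0.1472, 0.2904]
tool_rot: [[-0.0, 0.968, -0.252], [0.0, -0.252, -0.968], [-1.0, -0.0, -0.0]]
ft_force: [-1.9, 0.1, -4.7]
grip_width: 0.0298
```

>>> arm_command([
  [[-0.02,0,0,0,0,0],[-0.02,0,0,0,0,0]],
])

```text
time_s: 10.55
position: [0.4575, -0.1472, 0.2905]
tool_rot: [[-0.001, 0.968, -0.252], [0.001, -0.252, -0.968], [-1.0, -0.001, -0.0]]
ft_force: [-1.6, -0.2, -9.9]
grip_width: 0.03
```

The force has risen to 10 N with z fixed at 0.2905, a total rise of 100 mm, so this is the second stop. I hold here and check by picture.

>>> arm_command([
  [[0,0,0,0,0,0],[0,0,0,0,0,0],[0,0,0,0,0,0]],
])

```text
time_s: 10.85
position: [0.4575, -0.1472, 0.2905]
tool_rot: [[-0.001, 0.968, -0.252], [0.001, -0.252, -0.968], [-1.0, -0.001, -0.0]]
ft_force: [-2.0, 0.2, -14.6]
grip_width: 0.0294
```

```bash
python3 - <<'E'
from h import *
b=snap('scene','s2.png');a=snap('wrist','w2.png');s=sensors.observe();print(s['position'],s['ft_force'],s['grip_width'])
S=cv2.resize(b['img'][130:270,280:420],None,fx=4,fy=4,interpolation=2);W=cv2.resize(a['img'][100:380,260:380],None,fx=2,fy=2)
cv2.imwrite('pics/c2.png',np.hstack([S,W])[:,:,::-1])
E
```

```text
[ 0.45751248 -0.14718717  0.29054465] [ -0.7414252   -0.27334037 -14.98886489] 0.02964138442195061
```

View pics/c2.png

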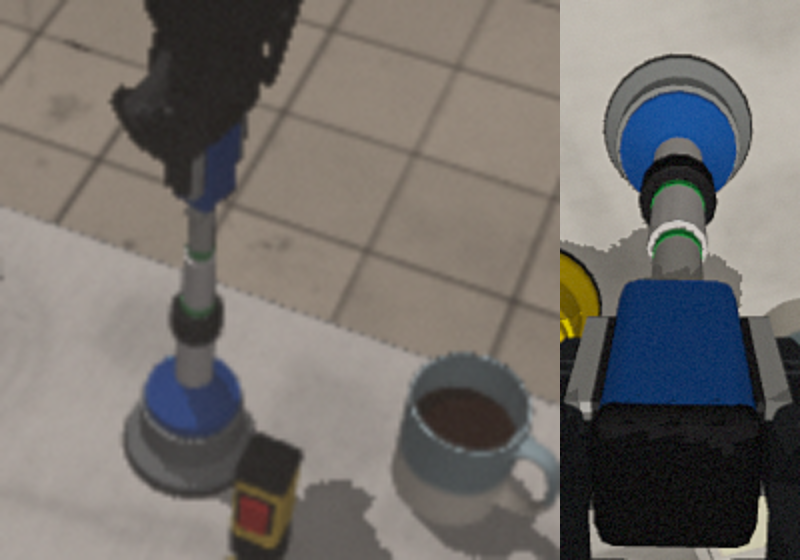

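Both green bands show and the flange is on the rim. The pull has crept to 15 N, close to the 19 N that would draw the head out, so I ease it slightly.

>>> arm_command([
  [[0.02,0,0,0,0,0],[0.02,0,0,0,0,0],[0.02,0,0,0,0,0],[0.02,0,0,0,0,0],[0.02,0,0,0,0,0]],
])

```text
time_s: 11.45
position: [0.4575, -0.1472, 0.2906]
tool_rot: [[-0.0, 0.968, -0.252], [0.0, -0.252, -0.968], [-1.0, -0.0, -0.0]]
ft_force: [-1.4, 0.5, -12.8]
grip_width: 0.0296
```

>>> arm_command([
  [[0,0,0,0,0,0],[0,0,0,0,0,0],[0,0,0,0,0,0],[0,0,0,0,0,0],[0,0,0,0,0,0]],
])

```text
time_s: 11.95
position: [0.4576, -0.1473, 0.2905]
tool_rot: [[-0.0, 0.968, -0.252], [0.0, -0.252, -0.968], [-1.0, -0.0, 0.0]]
ft_force: [-2.1, 1.1, -12.9]
grip_width: 0.0295
```

>>> arm_command([
  [[0.02,0,0,0,0,0],[0.02,0,0,0,0,0],[0.02,0,0,0,0,0],[0.02,0,0,0,0,0],[0.02,0,0,0,0,0],[0.02,0,0,0,0,0],[0.02,0,0,0,0,0],[0.02,0,0,0,0,0]],
])

```text
time_s: 12.75
position: [0.4577, -0.1473, 0.2904]
tool_rot: [[0.0, 0.968, -0.252], [-0.0, -0.252, -0.968], [-1.0, 0.001, 0.0]]
ft_force: [-4.2, 1.6, -3.1]
grip_width: 0.0293
```

>>> arm_command([
  [[0,0,0,0,0,0],[0,0,0,0,0,0],[0,0,0,0,0,0],[0,0,0,0,0,0],[0,0,0,0,0,0],[0,0,0,0,0,0]],
])

```text
time_s: 13.35
position: [0.4577, -0.1473, 0.2901]
tool_rot: [[0.0, 0.968, -0.252], [-0.0, -0.252, -0.968], [-1.0, 0.0, 0.0]]
ft_force: [-3.2, 0.3, -1.7]
grip_width: 0.0294
```

Eased slightly too far, so I go back up to a light pull on the stop.

>>> arm_command([
  [[-0.02,0,0,0,0,0],[-0.02,0,0,0,0,0],[-0.02,0,0,0,0,0],[-0.02,0,0,0,0,0],[-0.02,0,0,0,0,0],[-0.02,0,0,0,0,0],[-0.02,0,0,0,0,0],[-0.02,0,0,0,0,0]],
])

```text
time_s: 14.15
position: [0.4576, -0.1473, 0.2904]
tool_rot: [[-0.0, 0.968, -0.252], [0.0, -0.252, -0.968], [-1.0, -0.0, -0.0]]
ft_force: [-2.9, 1.1, -7.1]
grip_width: 0.0293
```

>>> arm_command([
  [[0,0,0,0,0,0],[0,0,0,0,0,0],[0,0,0,0,0,0],[0,0,0,0,0,0],[0,0,0,0,0,0],[0,0,0,0,0,0],[0,0,0,0,0,0],[0,0,0,0,0,0]],
])

```text
time_s: 14.95
position: [0.4576, -0.1473, 0.2905]
tool_rot: [[-0.0, 0.968, -0.252], [0.0, -0.252, -0.968], [-1.0, -0.0, -0.0]]
ft_force: [-1.9, 0.3, -8.5]
grip_width: 0.0292
```

The pull is steady at about 8 N on the second stop, well below 19 N. I take a last picture for the head and bystanders, then hand in.

```bash
python3 - <<'E'
from h import *
b=snap('scene','s3.png');a=snap('wrist','w3.png')
p=lambda f:np.load('pics/'+f+'.npz')['img'].astype(int)
w=p('s2.png')-p('s3.png');print('flange/dock diff',np.abs(w[215:255,305:345]).mean())
z=np.abs(p('s0.png')-b['img'])
for n,(x0,x1,y0,y1) in dict(mug=(375,425,215,265),salt=(222,250,203,240),ram=(250,282,176,206)).items(): print(n,z[y0:y1,x0:x1].mean())
s=sensors.observe();print(s['position'],s['ft_force'],s['grip_width'])
print(workorder.close_job())
E
```

```text
flange/dock diff 1.080625
mug 9.736533333333334
salt 12.082046332046332
ram 13.068402777777777
[ 0.45759875 -0.14726029  0.29048012] [-3.02427936  0.4328344  -7.94711591] 0.02977331475458273
the job is handed in; nothing more can be done
None
```

The brush is ready: the head is seated in the grey dock and the gripper is holding the handle at full length. I handed the job in at about 15 s of the 40 s allowed.

- **Push home:** I pressed down with closed fingers until 30 N gave no further travel. The fingertips stopped at 0.214 m, against 0.2145 m expected. The picture showed the flange on the rim with no white gap.
- **Draw up:** I gripped across the button. The jaws stopped at 29.5 mm, so the button was fully in. The handle rose 100 mm (tool height 0.190 m to 0.2905 m) before the pull climbed at a fixed height. Both green bands show and the flange is still on the rim.
- **Hold:** The upward pull crept to 15 N on the stop, so I eased it. That briefly went about 0.4 mm too far, and I drew back up to a light pull. At hand-in it was about 8 N, below the 19 N that would draw the head out, and the last two scene pictures show the dock area unchanged.

**Bystanders:** I made no contact that I could feel with the mug, shaker or ramekin, and the path stayed well clear of them. The last before-and-after picture comparison of them was not conclusive: they differed by 10–13 grey levels on average. I put that down to changed shadows but did not look at those pictures again.

The first row of the first move had a wrong turn entry. It caused a brief tilt in free air, which the next rows corrected.

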